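# Put the washed lids back on their canisters

## Task

The washed lids are stacked on the drying mat. Working down the stack from the top, put each lid on the canister of its own size, plug in the mouth and lying flat on the rim, so that all four canisters end up closed. Leave the canisters standing where they are, and do not disturb the timer or the spice tin.

Things in the scene. Friction and masses are not known exactly. Their poses are not given: they have to be found in the camera images.
- lid_tiny: The smallest of four brown wooden lids: disc 35 mm wide, 11 mm thick, with a centred plug 9 mm deep under it (20 mm wide, tapering to 14). Origin: centre of the plug's underside, z up; the disc spans z = 9 to 20 mm. The lids start plug down in one stack on a grey mat 7 mm high, largest at the bottom, each plug resting on the disc below, so 9 mm are free under each disc's rim.
- canister_tiny: The smallest of four open white stoneware canisters with blue bands, loose, standing on the worktop: 42 mm wide, with a neck 34 mm wide (top 9 mm), 64 mm high, mouth 26 mm wide. Origin: centre of its underside, z up. The smallest lid closes it: plug inside the mouth, disc flat on the rim (the lid's origin is then 55 mm above the canister's).
- lid_small: The second smallest of four brown wooden lids: disc 44 mm wide, 11 mm thick, with a centred plug 9 mm deep under it (29 mm wide, tapering to 23). Origin: centre of the plug's underside, z up; the disc spans z = 9 to 20 mm. The lids start plug down in one stack on a grey mat 7 mm high, largest at the bottom, each plug resting on the disc below, so 9 mm are free under each disc's rim.
- canister_small: The second smallest of four open white stoneware canisters with blue bands, loose, standing on the worktop: 51 mm wide, with a neck 43 mm wide (top 9 mm), 76 mm high, mouth 35 mm wide. Origin: centre of its underside, z up. The second smallest lid closes it: plug inside the mouth, disc flat on the rim (the lid's origin is then 67 mm above the canister's).
- lid_medium: The second largest of four brown wooden lids: disc 53 mm wide, 11 mm thick, with a centred plug 9 mm deep under it (38 mm wide, tapering to 32). Origin: centre of the plug's underside, z up; the disc spans z = 9 to 20 mm. The lids start plug down in one stack on a grey mat 7 mm high, largest at the bottom, each plug resting on the disc below, so 9 mm are free under each disc's rim.
- canister_medium: The second largest of four open white stoneware canisters with blue bands, loose, standing on the worktop: 60 mm wide, with a neck 52 mm wide (top 9 mm), 88 mm high, mouth 44 mm wide. Origin: centre of its underside, z up. The second largest lid closes it: plug inside the mouth, disc flat on the rim (the lid's origin is then 79 mm above the canister's).
- lid_large: The largest of four brown wooden lids: disc 62 mm wide, 11 mm thick, with a centred plug 9 mm deep under it (47 mm wide, tapering to 41). Origin: centre of the plug's underside, z up; the disc spans z = 9 to 20 mm. The lids start plug down in one stack on a grey mat 7 mm high, largest at the bottom, each plug resting on the disc below, so 9 mm are free under each disc's rim.
- canister_large: The largest of four open white stoneware canisters with blue bands, loose, standing on the worktop: 69 mm wide, with a neck 61 mm wide (top 9 mm), 100 mm high, mouth 53 mm wide. Origin: centre of its underside, z up. The largest lid closes it: plug inside the mouth, disc flat on the rim (the lid's origin is then 91 mm above the canister's).
- the_timer: Bystander: round green and white wind-up kitchen timer, 66 mm in diameter, 50 mm high, loose. Origin: centre of its underside.
- the_spice_tin: Bystander: small round cream tin with a grey lid, 46 mm in diameter, 48 mm high, loose. Origin: centre of its underside.
There are look-alikes about, which are no part of the job. What is shaped like the lid_tiny but blue or green is not meant. What is shaped like the canister_tiny but purple is not meant.

How it is judged (in metres and radians):
On the way, in this order (a step that is already met when the one before it is completed fails the run):
1. the smallest lid is seated flat on the smallest canister and let go (horizontal distance between lid_tiny and canister_tiny below 0.008 m and z of lid_tiny in the frame of canister_tiny between 0.052 and 0.058 m and angle between each of lid_tiny, canister_tiny's own z axis and vertical below 0.1 rad and contact force between the fingers and lid_tiny below 0.1 N), for 0.2 s.
2. the second smallest lid is seated flat on the second smallest canister and let go (horizontal distance between lid_small and canister_small below 0.008 m and z of lid_small in the frame of canister_small between 0.064 and 0.07 m and angle between each of lid_small, canister_small's own z axis and vertical below 0.1 rad and contact force between the fingers and lid_small below 0.1 N), for 0.2 s.
3. the second largest lid is seated flat on the second largest canister and let go (horizontal distance between lid_medium and canister_medium below 0.008 m and z of lid_medium in the frame of canister_medium between 0.076 and 0.082 m and angle between each of lid_medium, canister_medium's own z axis and vertical below 0.1 rad and contact force between the fingers and lid_medium below 0.1 N), for 0.2 s.
4. the largest lid is seated flat on the largest canister and let go (horizontal distance between lid_large and canister_large below 0.008 m and z of lid_large in the frame of canister_large between 0.088 and 0.094 m and angle between each of lid_large, canister_large's own z axis and vertical below 0.1 rad and contact force between the fingers and lid_large below 0.1 N), for 0.2 s.
At the end, for the whole second after the job is handed in: Each lid lies plug down in the mouth of its own canister, centred within 8 mm, seated within 3 mm, level within 0.1 rad; canisters upright (0.1 rad), within 40 mm of where they stood; timer and tin within 30 mm of where they stood; all at rest (horizontal distance between lid_tiny and canister_tiny below 0.008 m and z of lid_tiny in the frame of canister_tiny between 0.052 and 0.058 m and angle between each of lid_tiny, canister_tiny, lid_small, canister_small, lid_medium, canister_medium, lid_large, canister_large's own z axis and vertical below 0.1 rad and linear speed of each of lid_tiny, canister_tiny, lid_small, canister_small, lid_medium, canister_medium, lid_large, canister_large below 0.02 m/s and distance of each of canister_tiny, canister_small, canister_medium, canister_large from where it was at the start of the episode below 0.04 m and horizontal distance between lid_small and canister_small below 0.008 m and z of lid_small in the frame of canister_small between 0.064 and 0.07 m and horizontal distance between lid_medium and canister_medium below 0.008 m and z of lid_medium in the frame of canister_medium between 0.076 and 0.082 m and horizontal distance between lid_large and canister_large below 0.008 m and z of lid_large in the frame of canister_large between 0.088 and 0.094 m and distance of each of the_timer, the_spice_tin from where it was at the start of the episode below 0.03 m); the robot touches nothing.
It fails at once if a canister is knocked over (angle between any of canister_tiny, canister_small, canister_medium, canister_large's own z axis and vertical above 0.6 rad).
It fails at once if the timer or the spice tin is shoved more than 30 mm (distance of any of the_timer, the_spice_tin from where it was at the start of the episode above 0.03 m).
It also fails if it takes over 109 s, if anything falls off the work surface, if the arm or the gripper's body presses on something with over 40 N, if the wrist force passes 120 N, or if a joint passes its speed limit or range.

## Robot

A 6-joint arm with a two-finger parallel gripper is mounted at the origin on a cart in front of the work surface, level with it; the furniture and walls round the work are solid. World frame = base frame: x ahead of the robot, y to its left, z up, the work surface at z = 0. Lengths are in mm, angles in rad, forces in N, time in s.
With the tool pointing down it reaches from about 375 to 925 mm from the base axis. Payload 5.7 kg.
Tool frame: the origin (TCP) lies at the very end of the fingers, on their centre line; the grasp point (between the pads) lies 19 mm behind it; z points along the fingers, y is the line along which they close (so a half turn about z gives the same grasp; the last joint's range is limited). The gripper opens to 88 mm and grips with 3 to 60 N. Pads are 20 mm wide; open, the fingers measure 115 mm over their backs; the gripper's body (75 mm by 178 mm) begins 61 mm behind the grasp point.
Start: joints at [1.172, 0.359, 1.51, -0, 1.272, -0.115], TCP at [167.996, 575.968, 222.623] pointing down, gripper open.
Joint ranges: [-2.97, 2.97], [-1.01, 2.36], [0.21, 2.38], [-0.96, 4.11], [0.2, 2.71], [-2.98, 2.98]. Speed limits (rad/s): [2.39, 2.39, 3.14, 3.14, 3.14, 3.14].

## Interface

Orientations are given as a unit quaternion [x, y, z, w].
In Python, from bench import env, eyes, spotter gives the robot as it stands. The module is installed in compiled form; this text tells all that it offers.
- The arm moves only by the shell command python3 -m handwheel 'ROWS' [OPENING]. ROWS is a JSON object of lists of equal length, an entry for each row: "dp": the shift along the tool's x, y, z as a fraction of full scale, a list of three; "turn": the turn about the tool's z as a fraction of full scale. A call has 1 to 12 rows; each row shifts and turns the commanded pose from where the row before left it, along the tool's axes as they then stand; what a row does not reach is not made up. Full scale, the value 1, is 25 mm for a shift and 4 degrees for a turn. A row lasts 1/12 s, in which the tool goes at most 41.7 mm and 7.16 degrees, less where a joint would pass 70% of its speed; a pose out of reach is approached as far as the arm can. A call with a number of a shift or a turn outside -1 to 1 is refused whole. A call with a gripper value outside its range is refused whole. OPENING is the closure, from -1 (fully open) to 1 (shut), set as the call begins (- or left out, the last holds). The fingers move at their own pace and stop on an object; the grip force is fixed at half the most. Time passes only in rows, so rows that do not move let the fingers close. It gives the time, the measured TCP pose, the force, the opening and the grip force at its end, in the units of the state.
- env.state(): the state, without advancing time (a new reading comes with each control period).
- eyes.get_image(name): name is "scene" or "side" or "wrist"; returns a dict with "image" (420x560x3 uint8, red, green, blue), "fx", "fy", "cx", "cy" (pixels), "view" (4x4, takes a point from world to camera coordinates). Camera axes: x right, y down, z forward; pixel columns grow to the right and rows downward; lengths in mm; the calibration is good to about 2 mm. A picture is of the moment at which its call begins. There is no depth.
- env.sign_off(): hands the job in; it is judged then, once.
Trained networks look in a picture, given as the dict that the camera call returned (one of the last four; its "shot" number tells which), for a name from the list of things; names that differ only in an ending like _2 or _b are one class to them, and where a whole thing is asked for, a point or a joint stands for the part that bears it (a point fixed in the world has none). Each returns a list of dicts, best first, with "conf" (0 to 1); they miss things now and then, are a little off and sometimes report something else, mostly with a low value. They report only what shows in the picture. A call takes as long as a camera call. They do not tell look-alikes from the thing itself.
- spotter.look_for(picture, name): "pixel" ([row, column] in pixels, amid what is visible of it).
- spotter.silhouettes(picture, name): "pixels" (420x560 bool, what is visible of it) and "pixel" ([row, column] in pixels, amid what is visible of it).
The state is a dict: "time": time; "q": joint angles; "joint_vel": joint speeds; "effort": joint torques, N m; "eef_pos": TCP position; "eef_rot": TCP orientation; "force": force on the tool from outside, world axes, zero at the start; "torque": the same for the moment, N m; "finger_gap": opening from 0.0 (shut) to 1.0 (fully open); "grasp_force": force on a finger pad.
Only numpy, scipy, OpenCV 4.12 (cv2) and the standard library are available. Lean on these libraries where they do the work, as an engineer would, in place of code of your own. Each camera call takes 0.05 s, during which the arm holds its last target. There are 200 camera calls.

## Working session

There is one attempt and no reset: what is moved stays moved. The work goes in short steps, Python scripts to look and compute and a shell command to move; the robot and the scene stay as the last step left them, time stands still between calls to the robot, and variables do not carry over. Pictures are saved under pics/ and viewed, at most 14 in all, crops included, and the job is handed in when it is done.

```bash
mkdir -p pics && cat > h.py <<'E'
import numpy as np, cv2
from bench import env, eyes, spotter
NAMES=[a+b for b in('tiny','small','medium','large') for a in('lid_','canister_')]+['the_timer','the_spice_tin']
def save(im,fn): cv2.imwrite('pics/'+fn,cv2.cvtColor(im,cv2.COLOR_RGB2BGR))
def proj(p,X):
    c=p['view']@np.r_[X,1]; return np.array([p['fy']*c[1]/c[2]+p['cy'],p['fx']*c[0]/c[2]+p['cx']])
def ray(p,px):
    V=np.array(p['view']);R=V[:3,:3];o=-R.T@V[:3,3]
    d=R.T@np.array([(px[1]-p['cx'])/p['fx'],(px[0]-p['cy'])/p['fy'],1]);return o,d/np.linalg.norm(d)
def atz(p,px,z):
    o,d=ray(p,px);return o+d*(z-o[2])/d[2]
def tri(obs):
    A=np.zeros((3,3));b=np.zeros(3)
    for p,px in obs:
        o,d=ray(p,px);M=np.eye(3)-np.outer(d,d);A+=M;b+=M@o
    X=np.linalg.solve(A,b);return X,[np.linalg.norm(proj(p,X)-px) for p,px in obs]
E
python3 - <<'E'
from h import *
s=env.state();print(s)
for c in('scene','side','wrist'):
    p=eyes.get_image(c);save(p['image'],c+'0.png');print(c,np.round(-np.array(p['view'])[:3,:3].T@np.array(p['view'])[:3,3]),p['fx'])
    for n in NAMES:
        print(n,[(np.round(d['pixel']).tolist(),round(d['conf'],2)) for d in spotter.look_for(p,n)[:5]])
E
```

```text
{'time': 0.0, 'q': array([ 1.17190363e+00,  3.59517389e-01,  1.51140458e+00, -2.57094413e-05,
        1.27248608e+00, -1.15124106e-01]), 'joint_vel': array([ 0.00204928, -0.00026164, -0.00044607, -0.00067746, -0.00013891,
        0.00155398]), 'effort': array([-1.34795355e-04, -5.15356171e+01, -2.70736885e+01,  6.77706767e-02,
        3.45404295e-02, -1.19950887e-04]), 'eef_pos': array([167.75206446, 575.37019   , 221.81281266]), 'eef_rot': array([ 1.41404917e-01,  9.89951426e-01, -8.81004356e-04, -2.18845538e-04]), 'force': array([ 0.15209758, -0.42213719, -0.14820453]), 'torque': array([ 0.0112659 , -0.00458711, -0.02342148]), 'grasp_force': 0.0, 'finger_gap': 0.9970609063244964}
scene [ -99. -479.  911.] 403.17966492045747
lid_tiny [([235.0, 236.0], 0.41)]
canister_tiny [([226.0, 312.0], 0.73), ([210.0, 293.0], 0.65)]
lid_small [([182.0, 248.0], 0.46)]
canister_small [([199.0, 188.0], 0.63)]
lid_medium [([181.0, 249.0], 0.51)]
canister_medium [([272.0, 368.0], 0.87), ([218.0, 255.0], 0.33)]
lid_large []
canister_large [([260.0, 294.0], 0.84)]
the_timer [([175.0, 199.0], 0.78)]
the_spice_tin [([217.0, 256.0], 0.62)]
side [ 320. 1097.  516.] 469.05517995831445
lid_tiny [([244.0, 307.0], 0.66), ([237.0, 228.0], 0.63), ([231.0, 228.0], 0.57), ([262.0, 301.0], 0.44)]
canister_tiny [([212.0, 266.0], 0.86), ([220.0, 244.0], 0.82), ([205.0, 313.0], 0.31)]
lid_small [([236.0, 229.0], 0.49)]
canister_small []
lid_medium [([246.0, 228.0], 0.44)]
canister_medium [([185.0, 297.0], 0.92)]
lid_large [([250.0, 229.0], 0.67)]
canister_large [([206.0, 310.0], 0.71)]
the_timer [([285.0, 220.0], 0.62)]
the_spice_tin [([237.0, 274.0], 0.76), ([222.0, 246.0], 0.6), ([263.0, 285.0], 0.15)]
wrist [ 98. 596. 384.] 369.89189189290255
lid_tiny []
canister_tiny []
lid_small []
canister_small []
lid_medium []
canister_medium []
lid_large []
canister_large []
the_timer []
the_spice_tin []
```

```bash
python3 - <<'E'
import cv2
a=cv2.imread('pics/scene0.png')[150:310,150:430];b=cv2.imread('pics/side0.png')[150:310,150:430]
import numpy as np
cv2.imwrite('pics/both0.png',np.hstack([cv2.resize(a[:, :],None,fx=2.8,fy=2.8,interpolation=3)[:, :]]))
cv2.imwrite('pics/side0c.png',cv2.resize(b,None,fx=2.8,fy=2.8,interpolation=3))
E
```

```text
(no output)
```

View pics/both0.png

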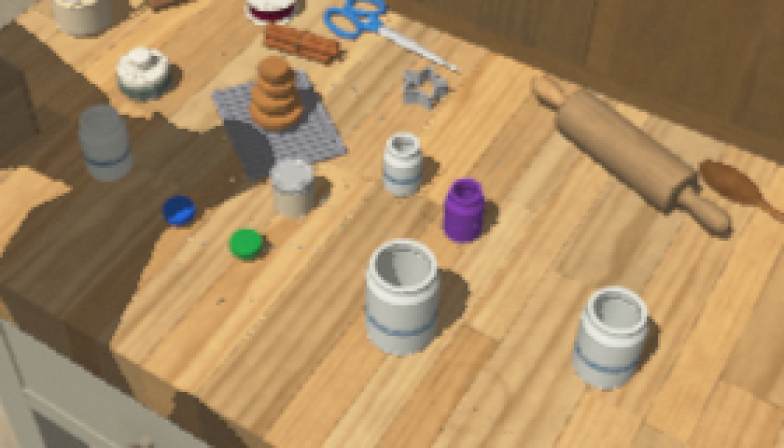

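View pics/side0c.png

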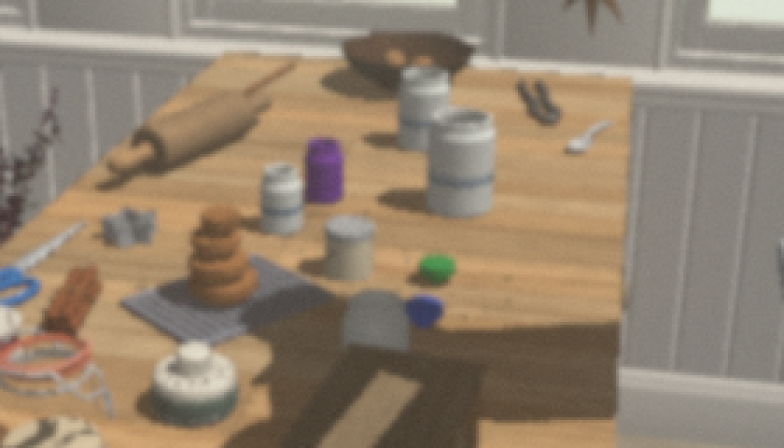

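Scene crop (÷2.8, +150): the stack is at full-image (row 173, col 247). The canisters are tiny (209,294), small (201,187), medium (270,368) and large (256,294). The spice tin is at (217,254) and the timer at (176,201). Candidates for the tiny canister are the white banded one at (209,294) and the purple one at (225,315); the white one fits. The tiny lid is the brown top of the stack, not the blue disc at (225,214) or the green one at (237,238). I'll triangulate rim and top centres from these two views.

```bash
python3 - <<'E'
from h import *
a=eyes.get_image('scene');b=eyes.get_image('side');w=eyes.get_image('wrist')
S=dict(tiny=((405,143),(281,172)),small=((105,120),(377,300)),medium=((617,309),(425,75)),large=((404,265),(461,118)),stacktop=((273,65),(219,214)),stackbase=((277,118),(223,297)),tin=((292,172),(349,225)),timer=((143,60),(195,355)),purple=((466,190),(325,147)))
f=lambda c:np.array([c[1]/2.8+150,c[0]/2.8+150])
for n,(u,v) in S.items():
    X,e=tri([(a,f(u)),(b,f(v))]);print(n,np.round(X),np.round(e,1),'r%.0f'%np.hypot(X[0],X[1]))
V=np.array(w['view']);print('wrist axes',np.round(V[:3,:3],2),w['cx'],w['cy'],'tcp in cam',np.round(V@np.r_[env.state()['eef_pos'],1]))
E
```

```text
tiny [638. -70.  61.] [1.  1.1] r642
small [487. 213.  73.] [0.6 0.8] r531
medium [ 540. -349.   86.] [0.8 0.6] r643
large [ 473. -167.   97.] [0.5 0.4] r502
stacktop [645. 104.  85.] [0.5 0.6] r654
stackbase [644. 103.   6.] [0.4 0.5] r652
tin [551.  15.  47.] [0.6 0.7] r551
timer [612. 271.  41.] [0.1 0.1] r669
purple [ 614. -156.   60.] [1.2 1.2] r634
wrist axes [[ 0.28  0.96  0.  ]
 [ 0.92 -0.27  0.27]
 [ 0.26 -0.07 -0.96]] 277.8001398977675 207.61518491084058 tcp in cam [  0.  27. 175.   1.]
```

```bash
python3 - <<'E'
import cv2
cv2.imwrite('pics/tmp.png',cv2.imread('pics/wrist0.png'))
E
```

```text
(no output)
```

View pics/wrist0.png

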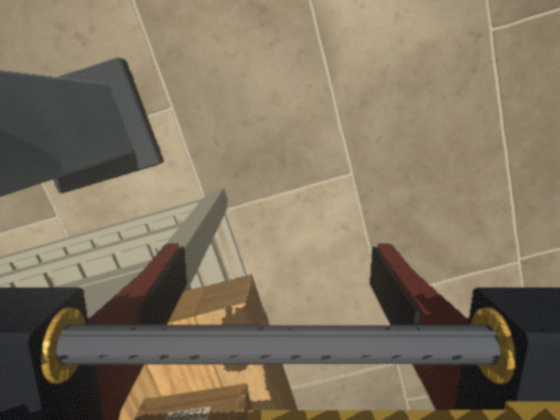

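```bash
python3 -m handwheel '{"dp":[[0,0,-0.4],[0,0,-0.4],[0,0,-0.4],[0,0,-0.4],[0,0,0]],"turn":[-1,-1,-1,-1,-0.1]}' -1 && python3 -m handwheel '{"dp":[[-1,-1,0],[-1,-1,0],[-1,-1,0],[-1,-1,0],[-1,-1,0],[-1,-1,0],[-1,-1,0],[-1,-1,0],[-1,-1,0],[-1,-1,0],[-1,-1,0],[-1,-1,0]],"turn":[0,0,0,0,0,0,0,0,0,0,0,0]}' && python3 - <<'E'
from h import *
p=eyes.get_image('wrist');save(p['image'],'w1.png');np.save('w1.npy',p,allow_pickle=True)
for n in('canister_small','lid_tiny','lid_large'):print(n,[(np.round(d['pixel']).tolist(),round(d['conf'],2)) for d in spotter.look_for(p,n)[:3]])
E
python3 -m handwheel '{"dp":[[-1,-1,0],[-1,-1,0],[-1,-1,0],[-1,-1,0],[-1,-1,0],[-1,-1,0],[-1,-1,0],[0,0,0],[0,0,0]],"turn":[0,0,0,0,0,0,0,0,0]}' && python3 - <<'E'
from h import *
p=eyes.get_image('wrist');save(p['image'],'w2.png');np.save('w2.npy',p,allow_pickle=True)
for n in('lid_tiny','lid_small','lid_medium','lid_large','canister_tiny','canister_small','the_spice_tin'):print(n,[(np.round(d['pixel']).tolist(),round(d['conf'],2)) for d in spotter.look_for(p,n)[:3]])
cv2.imwrite('pics/w12.png',cv2.resize(np.vstack([cv2.imread('pics/w1.png')[:280],cv2.imread('pics/w2.png')[:320]]),None,fx=1,fy=1))
E
```

```text
time: 2.22
eef_pos: [168.5, 577.1, 264.7]
eef_rot: [-0.003, 1.0, 0.002, 0.001]
force: [0.0, 0.6, -0.1]
finger_gap: 0.999
grasp_force: 0.0
time: 3.22
eef_pos: [469.5, 275.2, 262.2]
eef_rot: [-0.0, 1.0, -0.0, -0.0]
force: [0.7, -0.4, 0.7]
finger_gap: 0.998
grasp_force: 0.0
canister_small [([189.0, 226.0], 0.89)]
lid_tiny [([171.0, 51.0], 0.74), ([173.0, 129.0], 0.63)]
lid_large []
time: 4.17
eef_pos: [644.3, 102.5, 261.8]
eef_rot: [-0.0, 1.0, 0.0, -0.001]
force: [0.0, 0.3, -0.1]
finger_gap: 1.002
grasp_force: 0.0
lid_tiny [([7.0, 282.0], 0.88), ([6.0, 195.0], 0.73), ([181.0, 280.0], 0.56)]
lid_small [([202.0, 278.0], 0.7)]
lid_medium []
lid_large [([156.0, 268.0], 0.8)]
canister_tiny [([169.0, 118.0], 0.9), ([145.0, 33.0], 0.79)]
canister_small [([14.0, 398.0], 0.56), ([200.0, 275.0], 0.43)]
the_spice_tin [([80.0, 190.0], 0.77), ([164.0, 290.0], 0.44)]
```

View pics/w12.png

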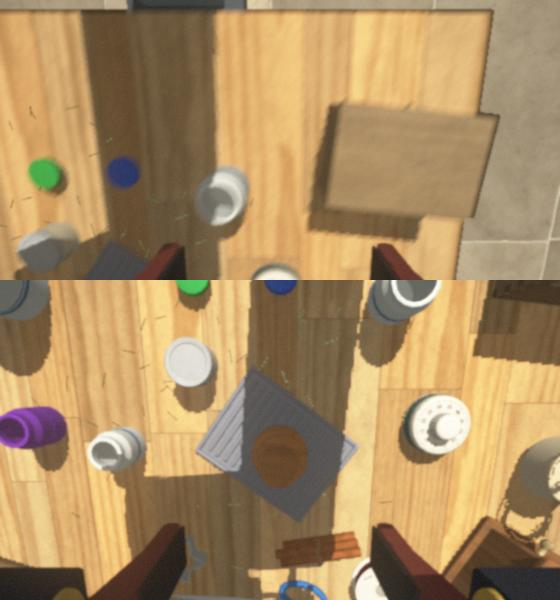

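```bash
cat >> h.py <<'E'
from scipy.ndimage import map_coordinates, gaussian_filter
CAN=dict(tiny=(64,17,13),small=(76,21.5,17.5),medium=(88,26,22),large=(100,30.5,26.5))
def fit(p,x0,y0,circles,span=14):
    """circles: list of (z,r); maximise the mean |gradient| across the projected outlines"""
    L=gaussian_filter(cv2.cvtColor(p['image'],cv2.COLOR_RGB2LAB).astype(float),(1.2,1.2,0))
    G=np.gradient(L,axis=(0,1));V=np.array(p['view']);t=np.linspace(0,2*np.pi,90,endpoint=False)
    def pr(X):
        c=V[:3,:3]@X+V[:3,3:];return np.array([p['fy']*c[1]/c[2]+p['cy'],p['fx']*c[0]/c[2]+p['cx']])
    def sc(x,y):
        s=0
        for z,r in circles:
            P=np.array([x+r*np.cos(t),y+r*np.sin(t),0*t+z]);a=pr(P);b=pr(P+np.array([np.cos(t),np.sin(t),0*t]));n=(b-a)/np.linalg.norm(b-a,axis=0)
            g=np.sqrt(sum((map_coordinates(G[0][...,k],a,order=1)*n[0]+map_coordinates(G[1][...,k],a,order=1)*n[1])**2 for k in range(3)))
            s+=np.minimum(g,12).mean()
        return s
    best=(x0,y0)
    for st,sp in((1.5,span),(.5,2),(.2,.6)):
        c=[(sc(best[0]+i,best[1]+j),best[0]+i,best[1]+j) for i in np.arange(-sp,sp+.01,st) for j in np.arange(-sp,sp+.01,st)]
        m=max(c);best=m[1:]
    return np.round(best,1),round(m[0]/len(circles),2)
def can(n): z,a,b=CAN[n];return [(z,a),(z,b)]
def draw(im,p,x,y,circles,col):
    t=np.linspace(0,2*np.pi,60)
    for z,r in circles:
        q=np.array([proj(p,(x+r*np.cos(k),y+r*np.sin(k),z))[::-1] for k in t]);cv2.polylines(im,[np.int32(q*16)],True,col,1,cv2.LINE_AA,4)
E
python3 - <<'E'
from h import *
w1=np.load('w1.npy',allow_pickle=True).item();w2=np.load('w2.npy',allow_pickle=True).item()
for n,p,x,y,c in (('small',w1,487,213,can('small')),('small',w2,487,213,can('small')),('tiny',w2,638,-70,can('tiny')),('largelid',w2,645,104,[(27,31)]),('tinylid',w2,645,104,[(87,17.5)]),('tin',w2,551,15,[(48,23)])):
    f,s=fit(p,x,y,c);print(n,f,s)
    for dz in(-8,8):print('   dz',dz,*fit(p,x,y,[(z+dz,r) for z,r in c]))
    im=p['image'].copy();draw(im,p,*f,c,(255,0,0));q=proj(p,(*f,c[0][0])).astype(int)
    r0,c0=max(q[0]-50,0),max(q[1]-50,0);k=im[r0:r0+100,c0:c0+100];k=cv2.copyMakeBorder(k,0,100-k.shape[0],0,100-k.shape[1],0)
    globals().setdefault('T',[]).append(cv2.resize(k,(260,260),interpolation=3))
save(np.vstack([np.hstack(T[:3]),np.hstack(T[3:])]),'fit1.png')
E
```

```text
small [491.  214.9] 6.9
   dz -8 [493.5 214. ] 6.77
   dz 8 [488.5 215.8] 6.9
small [485.7 218.8] 6.0
   dz -8 [483.7 222. ] 6.0
   dz 8 [487.3 216.1] 5.97
tiny [635.8 -69. ] 9.93
   dz -8 [637.5 -72.5] 9.96
   dz 8 [634.5 -65. ] 9.71
largelid [643.8 104.2] 4.12
   dz -8 [644.3 103.8] 3.97
   dz 8 [643.  104.2] 4.14
tinylid [647.5 102.5] 2.64
   dz -8 [649.7 102.5] 2.6
   dz 8 [645.2 102.7] 2.65
tin [550.   15.7] 10.42
   dz -8 [549.2  13.5] 10.51
   dz 8 [551.   17.5] 10.06
```

View pics/fit1.png

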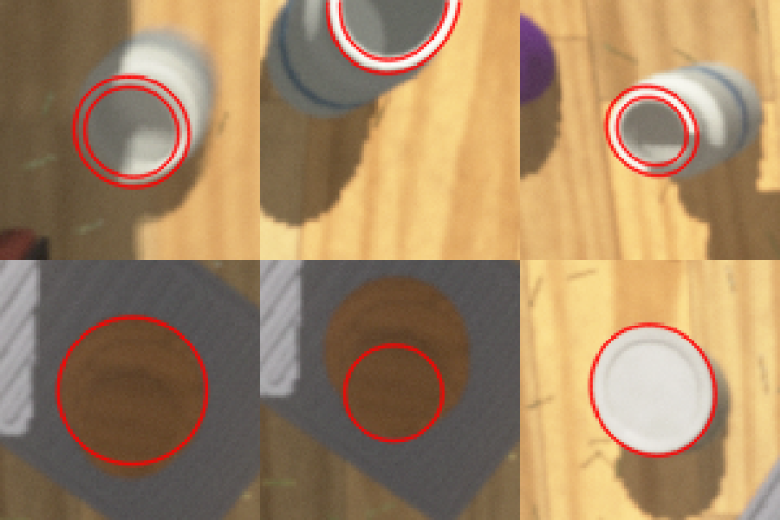

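The overlays fit: the tiny rim is at (row 176, col 103) in w2 and the large lid outline agrees. The first small view was taken while moving, so it is blurred and I'll redo it later. Next I go lower over the stack and look again.

```bash
python3 -m handwheel '{"dp":[[-0.04,0,0.9],[-0.04,0,0.9],[0,0,0.9],[0,0,0.9],[0,0,0.6],[0,0,0],[0,0,0]],"turn":[0,0,0,0,0,0,0]}' -0.3 && python3 - <<'E'
from h import *
p=eyes.get_image('wrist');save(p['image'],'w3.png');np.save('w3.npy',p,allow_pickle=True)
w2=np.load('w2.npy',allow_pickle=True).item()
C=[('tinylid',646,103,[(87,17.5)]),('smalllid',645,103,[(67,22)]),('medlid',645,103,[(47,26.5)]),('largelid',644,104,[(27,31)])]
im=p['image'].copy();im0=im.copy()
for n,x,y,c in C:
    f,s=fit(p,x,y,c,7);print(n,f,s,'w2',*fit(w2,x,y,c,7));draw(im,p,*f,c,(255,0,0))
k=np.hstack([im0[100:300,180:380],im[100:300,180:380]]);save(cv2.resize(k,(800,400),interpolation=3),'fit3.png')
d=spotter.silhouettes(p,'lid_tiny');print([(np.round(i['pixel']),i['conf'],np.sqrt(i['pixels'].sum()/3.14)) for i in d])
E
```

```text
time: 5.15
eef_pos: [645.4, 102.4, 157.2]
eef_rot: [-0.001, 1.0, -0.0, -0.001]
force: [0.3, -0.3, 0.9]
finger_gap: 0.65
grasp_force: 0.0
tinylid [645.7 102.7] 2.96 w2 [647.5 102.5] 2.64
smalllid [648.  103.2] 3.37 w2 [648.  103.8] 3.13
medlid [651.   95.7] 2.99 w2 [648.  104.7] 3.05
largelid [643.7 103.5] 3.84 w2 [643.8 104.2] 4.12
[(array([215., 278.]), 0.87, np.float64(26.239951064114692)), (array([  5., 434.]), 0.6, np.float64(19.203900877613314))]
```

View pics/fit3.png

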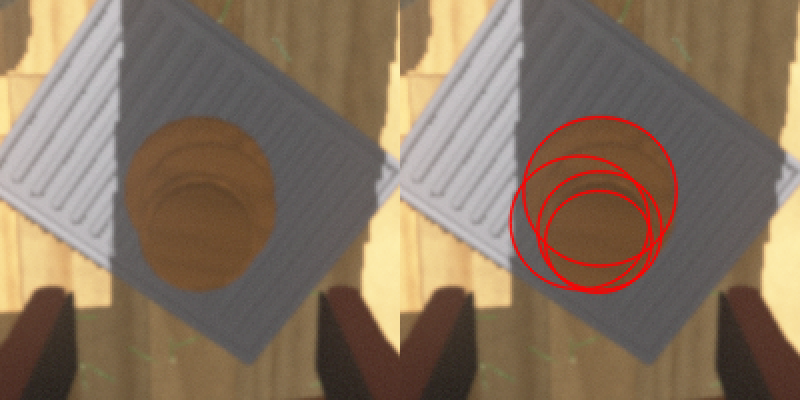

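```bash
python3 -m handwheel '{"dp":[[0,0.02,1],[0,0,1],[0,0,1],[0,0,0.37],[0,0,0],[0,0,0]],"turn":[0,0,0,0,0,0]}' -0.3 && python3 -m handwheel '{"dp":[[0,0,0],[0,0,0],[0,0,0],[0,0,0],[0,0,0],[0,0,0]],"turn":[0,0,0,0,0,0]}' 1
```

```text
time: 5.75
eef_pos: [646.9, 102.7, 74.5]
eef_rot: [-0.001, 1.0, -0.0, 0.001]
force: [0.0, 0.0, 0.6]
finger_gap: 0.651
grasp_force: 0.0
time: 6.25
eef_pos: [647.0, 102.7, 74.5]
eef_rot: [-0.001, 1.0, 0.0, 0.001]
force: [-1.5, 0.3, 6.5]
finger_gap: 0.388
grasp_force: 30.0
```

```bash
python3 -m handwheel '{"dp":[[0,0,-0.4],[0,0,-0.8],[0,0,-1],[0,-0.4,-0.8],[0.1,-1,0],[0.1,-1,0],[0.1,-1,0],[0.14,-1,0],[0,-1,0],[0,-1,0],[0,-0.5,0],[0,0,0]],"turn":[0,0,0,0,0,0,0,0,0,0,0,0]}' && python3 -m handwheel '{"dp":[[0,0,0],[0,0,0]],"turn":[0,0]}' && python3 - <<'E'
from h import *
p=eyes.get_image('wrist');save(p['image'],'w4.png');np.save('w4.npy',p,allow_pickle=True)
T=env.state()['eef_pos'];print(T)
im=p['image'].copy();im0=im.copy()
f,s=fit(p,636,-69,can('tiny'),6);print(f,s);draw(im,p,*f,can('tiny'),(255,0,0))
c=[(T[2]+14,17.5)];f,s=fit(p,T[0],T[1],c,5);print('held',f,s);draw(im,p,*f,c,(0,0,255))
k=np.hstack([im0[120:320,180:380],im[120:320,180:380]]);save(cv2.resize(k,(800,400),interpolation=3),'fit4.png')
E
```

```text
time: 7.25
eef_pos: [635.7, -72.4, 148.8]
eef_rot: [0.0, 1.0, -0.0, 0.0]
force: [0.1, 0.4, -0.8]
finger_gap: 0.384
grasp_force: 30.0
time: 7.42
eef_pos: [635.4, -68.7, 148.4]
eef_rot: [-0.001, 1.0, 0.0, -0.0]
force: [0.1, 0.5, 0.2]
finger_gap: 0.387
grasp_force: 30.0
[635.41733218 -68.43438023 148.40509751]
[636.3 -68.7] 8.33
held [629.9 -68.9] 7.96
```

View pics/fit4.png

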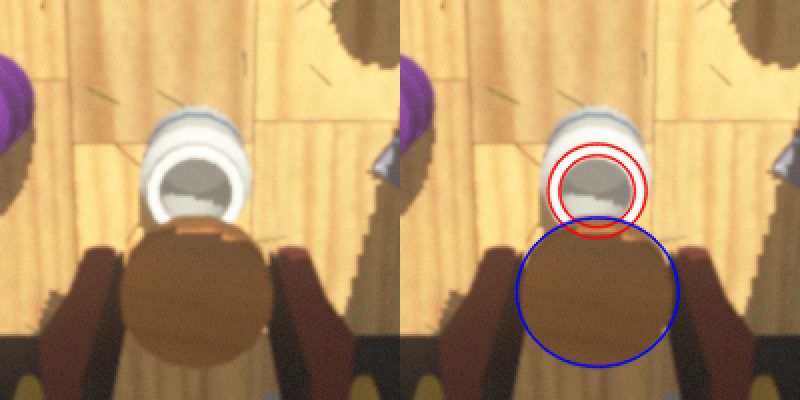

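```bash
python3 - <<'E'
from h import *
p=np.load('w4.npy',allow_pickle=True).item()
for dz in(0,3,5,7,9,11,14):
    print(dz,*fit(p,634,-68.5,[(148.4+dz,17.5)],5),*fit(p,634,-68.5,[(148.4+dz,16.5)],5))
a=eyes.get_image('side');b=eyes.get_image('scene')
for q in(a,b):
    c=proj(q,(635,-69,150)).astype(int);print(c);k=q['image'][c[0]-35:c[0]+45,c[1]-40:c[1]+40];globals().setdefault('T',[]).append(cv2.resize(k,(400,400),interpolation=3))
save(np.hstack(T),'held.png')
E
```

```text
0 [633.9 -68.6] 6.15 [632.3 -69.4] 5.6
3 [633.7 -69. ] 6.53 [631.7 -68.5] 5.73
5 [633.  -69.2] 6.82 [631.  -68.3] 5.91
7 [632.5 -69.2] 7.17 [630.3 -68.5] 5.99
9 [631.8 -69.2] 7.6 [629.9 -68.8] 6.14
11 [631.2 -69.2] 7.91 [630. -69.] 6.37
14 [630. -69.] 7.96 [629.  -69.2] 6.84
[179 250]
[180 294]
```

View pics/held.png

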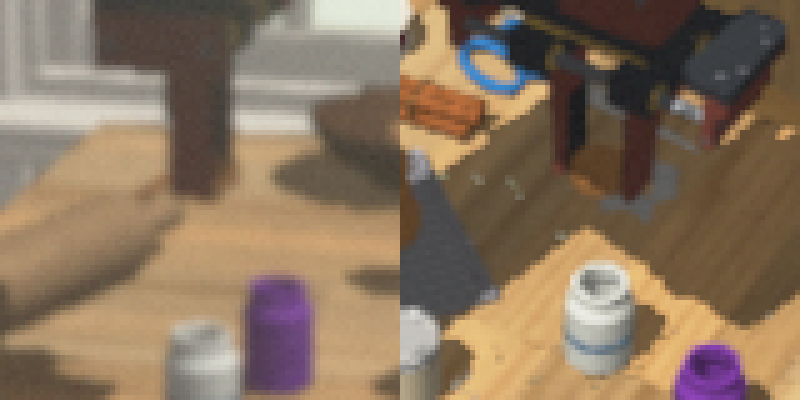

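Held lid is level between the fingers (wrist row ~267, col 277). Its measured x offset from the TCP is −1 to −4 mm, so I aim +2.5 mm in x, which is within the plug's ±3 mm clearance.

```bash
python3 -m handwheel '{"dp":[[-0.13,0,0.7],[0,0,0.8],[0,0,0.7],[0,0,0.6],[0,0,0.2],[0,0,0]],"turn":[0,0,0,0,0,0]}' && python3 -m handwheel '{"dp":[[0,0,0.12],[0,0,0.12],[0,0,0.1],[0,0,0]],"turn":[0,0,0,0]}' && python3 - <<'E'
from h import *
p=eyes.get_image('wrist');save(p['image'],'w5.png');np.save('w5.npy',p,allow_pickle=True);print(env.state()['eef_pos'],env.state()['force'])
save(cv2.resize(p['image'][140:320,180:380],(600,540),interpolation=3),'w5c.png')
E
```

```text
time: 8.07
eef_pos: [637.7, -68.8, 72.0]
eef_rot: [-0.002, 1.0, 0.0, -0.002]
force: [-0.1, -0.2, -0.3]
finger_gap: 0.385
grasp_force: 30.0
time: 8.4
eef_pos: [639.0, -69.9, 65.1]
eef_rot: [-0.001, 1.0, -0.0, 0.0]
force: [-0.4, 0.1, 0.4]
finger_gap: 0.387
grasp_force: 30.0
[638.98277595 -69.9415956   65.24942717] [ 0.12767985  0.09342329 -1.10169513]
```

View pics/w5c.png

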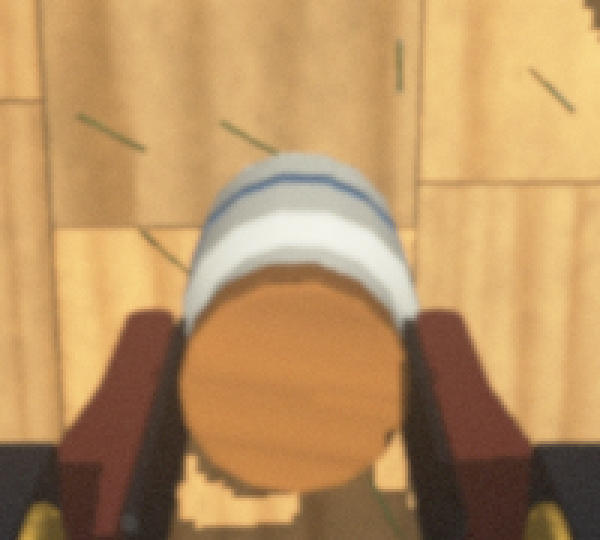

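The lid is centred over the canister in y, with no contact yet. I lower it to contact and open.

```bash
python3 -m handwheel '{"dp":[[0,0.02,0.08],[0,0,0.06],[0,0,0]],"turn":[0,0,0]}' && python3 -m handwheel '{"dp":[[0,0,0],[0,0,0],[0,0,0],[0,0,0]],"turn":[0,0,0,0]}' -0.3 && python3 -m handwheel '{"dp":[[0,0,-0.5],[0,0,-1],[0,0,-1],[0,0,-0.8],[0,0,0],[0,0,0]],"turn":[0,0,0,0,0,0]}' && python3 - <<'E'
from h import *
p=eyes.get_image('wrist');save(p['image'],'w6.png');np.save('w6.npy',p,allow_pickle=True);print(env.state()['eef_pos'],env.state()['force'])
im=p['image'].copy();im0=im.copy()
for z,r in((75,17.5),(55,21)):
    f,s=fit(p,636,-69,[(z,r)],6);print(z,f,s);draw(im,p,*f,[(z,r)],(255,0,0))
k=np.hstack([im0[120:300,180:380],im[120:300,180:380]]);save(cv2.resize(k,(800,360),interpolation=3),'w6c.png')
E
```

```text
time: 8.7
eef_pos: [639.6, -69.3, 62.5]
eef_rot: [-0.001, 1.0, -0.0, 0.001]
force: [-0.2, 1.6, 7.0]
finger_gap: 0.381
grasp_force: 30.0
time: 9.03
eef_pos: [638.6, -69.4, 61.2]
eef_rot: [-0.001, 1.0, -0.0, -0.0]
force: [0.2, -0.2, 0.5]
finger_gap: 0.632
grasp_force: 0.0
time: 9.53
eef_pos: [639.9, -69.6, 145.7]
eef_rot: [-0.001, 1.0, -0.0, 0.002]
force: [-0.3, -0.3, -0.8]
finger_gap: 0.649
grasp_force: 0.0
[638.76130267 -69.40229152 144.2307384 ] [-0.13032125  0.32082556 -0.6022651 ]
75 [634.8 -70. ] 10.96
55 [637.  -69.2] 7.78
```

View pics/w6c.png

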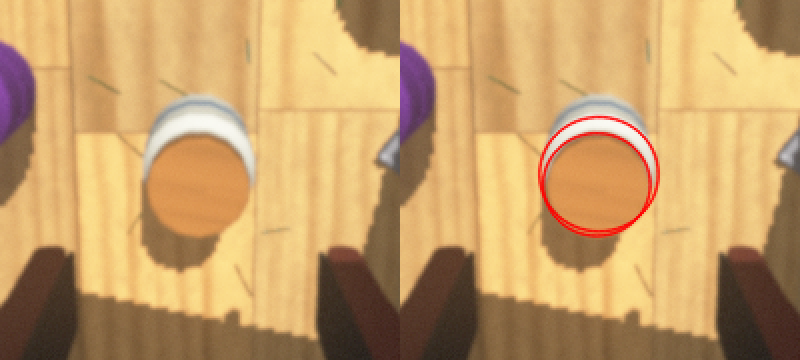

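Tiny lid is seated (row 213, col 279): concentric with the shoulder and level. Next, the small lid.

```bash
python3 -m handwheel '{"dp":[[-0.1,0.92,0],[-0.1,1,0],[0,1,0],[0,1,0],[0,1,0],[0,1,0],[0,1,0],[0,0,0],[0,0,0],[0,0,0]],"turn":[0,0,0,0,0,0,0,0,0,0]}' -0.6 && python3 - <<'E'
from h import *
p=eyes.get_image('wrist');save(p['image'],'w7.png');np.save('w7.npy',p,allow_pickle=True);print(env.state()['eef_pos'])
for n,c in(('small',[(65,22)]),('med',[(45,26.5)]),('large',[(25,31)])):
    print(n,*fit(p,644,103.5,c,6))
f,_=fit(p,644,103.5,[(65,22)],6)
im=p['image'].copy();im0=im.copy();draw(im,p,*f,[(65,22)],(0,0,255))
k=np.hstack([im0[120:300,180:380],im[120:300,180:380]]);save(cv2.resize(k,(800,360),interpolation=3),'w7c.png')
E
```

```text
time: 10.42
eef_pos: [642.5, 103.1, 142.6]
eef_rot: [-0.001, 1.0, -0.0, -0.001]
force: [0.0, -0.7, -0.4]
finger_gap: 0.799
grasp_force: 0.0
[642.79627367 102.72371161 142.9152044 ]
small [648.3 103.2] 3.35
med [635.8  97.5] 3.12
large [643.5 103.2] 3.72
```

View pics/w7c.png

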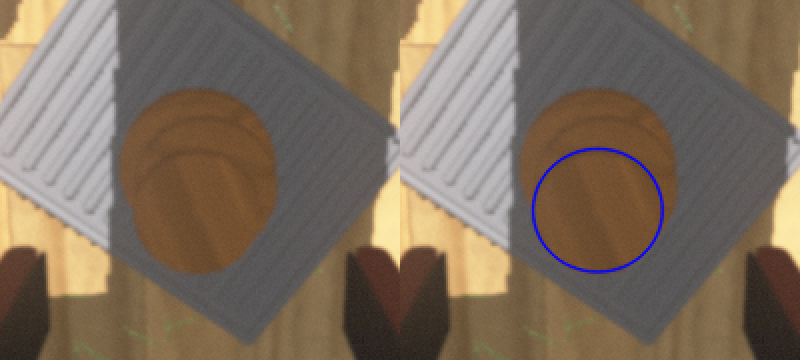

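```bash
python3 -m handwheel '{"dp":[[-0.13,0,0.8],[0,0,1],[0,0,1],[0,0,0.74],[0,0,0],[0,0,0]],"turn":[0,0,0,0,0,0]}' && python3 -m handwheel '{"dp":[[0,0,0],[0,0,0],[0,0,0],[0,0,0],[0,0,0],[0,0,0]],"turn":[0,0,0,0,0,0]}' 1
```

```text
time: 10.97
eef_pos: [645.6, 102.4, 54.4]
eef_rot: [-0.001, 1.0, -0.0, -0.001]
force: [0.9, 0.3, -0.0]
finger_gap: 0.801
grasp_force: 0.0
time: 11.47
eef_pos: [647.4, 103.7, 56.5]
eef_rot: [-0.001, 1.0, -0.0, 0.001]
force: [-0.0, -1.4, 5.0]
finger_gap: 0.488
grasp_force: 30.0
```

```bash
python3 -m handwheel '{"dp":[[0,0,-0.4],[0,0,-0.8],[0,0,-1],[0,0,-1],[1,0.7,-1],[1,0.7,-0.2],[1,0.7,0],[1,0.7,0],[1,0.7,0],[1,0.7,0],[0.4,0.3,0],[0,0,0]],"turn":[0,0,0,0,0,0,0,0,0,0,0,0]}' && python3 -m handwheel '{"dp":[[0,0,0],[0,0,0],[0,0,0]],"turn":[0,0,0]}' && python3 - <<'E'
from h import *
p=eyes.get_image('wrist');save(p['image'],'w8.png');np.save('w8.npy',p,allow_pickle=True)
T=env.state()['eef_pos'];print(T)
im=p['image'].copy();im0=im.copy()
f,s=fit(p,487,217,can('small'),10);print(f,s);draw(im,p,*f,can('small'),(255,0,0))
for h in(8,11):
    c=[(T[2]+h,22)];f,s=fit(p,T[0]-2,T[1],c,5);print('held',h,f-T[:2],s);draw(im,p,*f,c,(0,0,255))
k=np.hstack([im0[120:320,180:380],im[120:320,180:380]]);save(cv2.resize(k,(800,400),interpolation=3),'fit8.png')
E
```

```text
time: 12.47
eef_pos: [483.6, 216.9, 165.7]
eef_rot: [-0.003, 1.0, -0.0, -0.001]
force: [-0.1, -0.3, -0.1]
finger_gap: 0.494
grasp_force: 30.0
time: 12.72
eef_pos: [488.0, 215.1, 165.6]
eef_rot: [-0.001, 1.0, -0.0, 0.001]
force: [-0.1, 1.0, -0.9]
finger_gap: 0.49
grasp_force: 30.0
[487.84415329 215.11029648 165.46486245]
[484.  219.2] 5.94
held 8 [ 1.25584671 -0.51029648] 7.76
held 11 [-0.04415329 -0.51029648] 7.91
```

View pics/fit8.png

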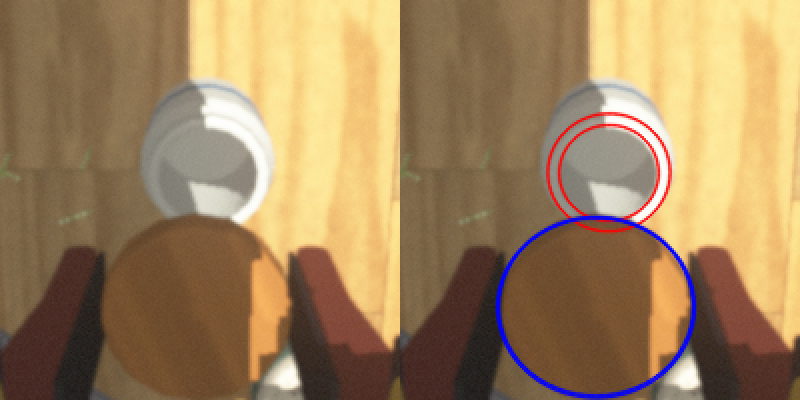

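```bash
python3 -m handwheel '{"dp":[[0.13,0.18,0.7],[0,0,0.8],[0,0,0.8],[0,0,0.7],[0,0,0.3],[0,0,0.16],[0,0,0],[0,0,0]],"turn":[0,0,0,0,0,0,0,0]}' && python3 - <<'E'
from h import *
p=eyes.get_image('wrist');save(p['image'],'w9.png');np.save('w9.npy',p,allow_pickle=True)
T=env.state()['eef_pos'];print(T)
im=p['image'].copy();im0=im.copy()
for c in([(67,25.5)],[(T[2]+10,22)]):
    f,s=fit(p,484.5,219,c,6);print(f,s);draw(im,p,*f,c,(255,0,0))
k=np.hstack([im0[120:320,180:380],im[120:320,180:380]]);save(cv2.resize(k,(800,400),interpolation=3),'fit9.png')
E
```

```text
time: 13.43
eef_pos: [483.9, 220.2, 79.4]
eef_rot: [-0.001, 1.0, 0.0, 0.0]
force: [0.7, -0.0, -0.7]
finger_gap: 0.489
grasp_force: 30.0
[484.11860538 220.32075692  79.71731911]
[477.7 221.2] 4.65
[484.  219.7] 8.3
```

View pics/fit9.png

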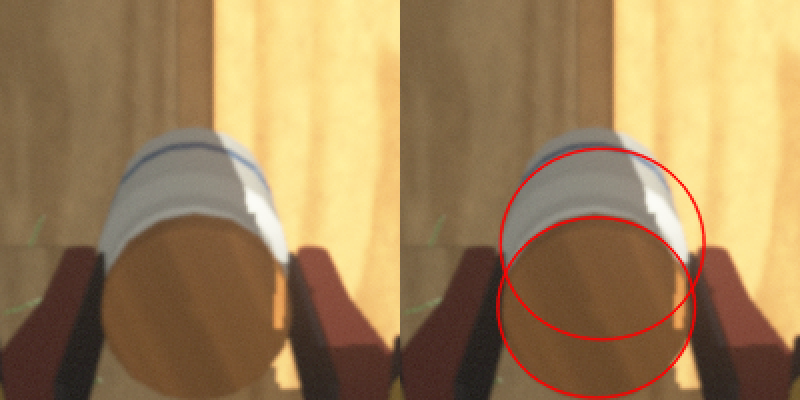

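The lid (row 274, col 277) lines up with the canister body, and the plug is in the mouth with no force. I lower it and release.

```bash
python3 -m handwheel '{"dp":[[0,0,0.08],[0,0,0.08],[0,0,0]],"turn":[0,0,0]}' && python3 -m handwheel '{"dp":[[0,0,0.04],[0,0,0]],"turn":[0,0]}'
```

```text
time: 13.73
eef_pos: [484.1, 220.5, 76.4]
eef_rot: [-0.001, 1.0, 0.0, 0.001]
force: [-1.6, -0.8, 9.0]
finger_gap: 0.487
grasp_force: 30.0
time: 13.9
eef_pos: [484.4, 220.6, 76.3]
eef_rot: [-0.001, 1.0, 0.0, 0.002]
force: [-3.0, -1.6, 18.1]
finger_gap: 0.489
grasp_force: 30.5
```

```bash
python3 -m handwheel '{"dp":[[0,0,0],[0,0,0],[0,0,0],[0,0,0],[0,0,0]],"turn":[0,0,0,0,0]}' -0.6 && python3 -m handwheel '{"dp":[[0,0,-0.5],[0,0,-1],[0,0,-1],[0,0,-0.8],[0,0,0],[0,0,0],[0,0,0]],"turn":[0,0,0,0,0,0,0]}' && cat >> h.py <<'E'
def brown(p,lo=0):
    """outline moments of the brown blobs"""
    h=cv2.cvtColor(p['image'],cv2.COLOR_RGB2HSV);return h
E
python3 - <<'E'
from h import *
p=eyes.get_image('wrist');save(p['image'],'w10.png');np.save('w10.npy',p,allow_pickle=True)
T=env.state()['eef_pos'];print(T)
for z in(79,83,87,91,95):print('lid top at',z,*fit(p,484.5,219,[(z,22)],6))
for d in spotter.silhouettes(p,'lid_small')[:2]:
    m=d['pixels'];r,c=np.where(m);print(d['conf'],r.min(),r.max(),c.min(),c.max(),m.sum())
for z in(82,87,90):
    q=np.array([proj(p,(484.2+22*np.cos(t),219.5+22*np.sin(t),z)) for t in np.linspace(0,6.28,60)]);print(z,q.min(0),q.max(0))
E
```

```text
time: 14.32
eef_pos: [483.9, 220.5, 74.7]
eef_rot: [-0.001, 1.0, 0.0, 0.001]
force: [0.1, 0.8, 3.4]
finger_gap: 0.792
grasp_force: 2.1
time: 14.9
eef_pos: [482.3, 220.0, 155.6]
eef_rot: [-0.001, 1.0, -0.0, -0.001]
force: [-0.3, 0.5, 0.2]
finger_gap: 0.797
grasp_force: 0.0
[482.01412888 219.87229865 155.14645685]
lid top at 79 [486.  218.8] 7.83
lid top at 83 [484.8 219. ] 8.58
lid top at 87 [483.5 219. ] 8.67
lid top at 91 [482.3 219. ] 8.13
lid top at 95 [481.  219.4] 7.05
0.8 190 254 245 309 3340
82 [189.38914227 244.59737991] [252.32556564 310.62344755]
87 [191.11210956 243.94020624] [255.19135578 311.28309778]
90 [192.1800963  243.53316532] [256.96499296 311.69166879]
```

```bash
python3 -m handwheel '{"dp":[[-1,-0.7,0],[-1,-0.7,0],[-1,-0.7,0],[-1,-0.7,0],[-1,-0.7,0],[-1,-0.7,0],[-0.5,-0.46,0],[0,0,0.4],[0,0,0],[0,0,0]],"turn":[0,0,0,0,0,0,0,0,0,0]}' -0.85 && python3 - <<'E'
from h import *
p=eyes.get_image('wrist');save(p['image'],'w11.png');np.save('w11.npy',p,allow_pickle=True)
print(env.state()['eef_pos'])
for n,zs,r in(('med',(41,45,47),26.5),('large',(20,25,27),31)):
    for z in zs: print(n,z,*fit(p,645,103.5,[(z,r)],7))
for nm in('lid_medium','lid_large'):
  for d in spotter.silhouettes(p,nm)[:2]:
    m=d['pixels'];r,c=np.where(m);print(nm,d['conf'],r.min(),r.max(),c.min(),c.max(),m.sum())
for z,R in((45,26.5),(25,31)):
    q=np.array([proj(p,(645+R*np.cos(t),103.5+R*np.sin(t),z)) for t in np.linspace(0,6.28,60)]);print(z,q.min(0),q.max(0))
E
```

```text
time: 15.83
eef_pos: [643.2, 104.8, 144.5]
eef_rot: [-0.001, 1.0, 0.0, -0.002]
force: [-0.9, 0.3, -0.4]
finger_gap: 0.923
grasp_force: 0.0
[643.52545915 105.06559874 145.21811006]
med 41 [647.8 106.2] 3.41
med 45 [645.3 106.2] 3.71
med 47 [644.8 106.2] 3.8
large 20 [644.2 103. ] 4.02
large 25 [643.5 102.8] 4.28
large 27 [643.3 102.8] 4.36
lid_medium 0.89 176 246 245 315 3944
lid_large 0.7 163 222 238 314 1107
lid_large 0.42 119 203 445 544 6698
45 [175.69459983 240.38011672] [245.12449654 312.57664896]
25 [165.16748332 237.09956019] [241.40156856 315.96041787]
```

```bash
python3 -m handwheel '{"dp":[[-0.08,0.04,0.8],[0,0,1],[0,0,1],[0,0,1],[0,0,0.59],[0,0,0],[0,0,0]],"turn":[0,0,0,0,0,0,0]}' && python3 -m handwheel '{"dp":[[0,0,0],[0,0,0],[0,0,0],[0,0,0],[0,0,0],[0,0,0]],"turn":[0,0,0,0,0,0]}' 1
```

```text
time: 16.57
eef_pos: [646.9, 105.8, 36.5]
eef_rot: [-0.002, 1.0, -0.0, -0.001]
force: [1.1, -0.4, 0.1]
finger_gap: 0.929
grasp_force: 0.0
time: 17.07
eef_pos: [648.4, 105.2, 37.5]
eef_rot: [-0.001, 1.0, 0.0, 0.001]
force: [0.5, -0.5, 5.6]
finger_gap: 0.59
grasp_force: 30.0
```

```bash
python3 -m handwheel '{"dp":[[0,0,-0.4],[0,0,-0.8],[0,0,-1],[0,0,-1],[0,0,-1],[0.2,-0.8,-1],[0.24,-1,-0.4],[0.24,-1,0],[0.24,-1,0],[0.24,-1,0],[0.24,-1,0],[0.24,-1,0]],"turn":[0,0,0,0,0,0,0,0,0,0,0,0]}' && python3 -m handwheel '{"dp":[[0.24,-1,0],[0.24,-1,0],[0.24,-1,0],[0.24,-1,0],[0.24,-1,0],[0.24,-1,0],[0.24,-1,0],[0.24,-1,0],[0.24,-1,0],[0.24,-1,0],[0.2,-1,0],[0,-0.5,0]],"turn":[0,0,0,0,0,0,0,0,0,0,0,0]}' && python3 -m handwheel '{"dp":[[0,0,0],[0,0,0],[0,0,0],[0,0,0]],"turn":[0,0,0,0]}' && python3 - <<'E'
from h import *
p=eyes.get_image('wrist');save(p['image'],'w12.png');np.save('w12.npy',p,allow_pickle=True)
T=env.state()['eef_pos'];print(T)
for z in(80,84,88,92):print(z,*fit(p,540,-349,[(z,26),(z,22)],14))
for h in(6,8,10,12):
    c=[(T[2]+h,26.5)];f,s=fit(p,T[0]-2,T[1],c,6);print('held',h,f-T[:2],s)
for nm in('lid_medium','canister_medium'):
  for d in spotter.silhouettes(p,nm)[:2]:
    m=d['pixels'];r,c=np.where(m);print(nm,d['conf'],r.min(),r.max(),c.min(),c.max(),m.sum())
E
```

```text
time: 18.07
eef_pos: [606.7, -66.1, 177.3]
eef_rot: [-0.001, 1.0, -0.0, 0.0]
force: [0.6, 0.2, 0.4]
finger_gap: 0.589
grasp_force: 30.0
time: 19.07
eef_pos: [542.0, -355.5, 177.2]
eef_rot: [-0.0, 1.0, -0.001, -0.0]
force: [-0.9, -0.4, -0.1]
finger_gap: 0.59
grasp_force: 30.0
time: 19.4
eef_pos: [543.2, -350.9, 176.7]
eef_rot: [-0.002, 1.0, 0.0, -0.0]
force: [-0.4, -0.7, -0.0]
finger_gap: 0.589
grasp_force: 30.0
[ 543.27606362 -350.99177688  176.70829474]
80 [ 541.3 -349.8] 7.18
84 [ 540.7 -350. ] 7.15
88 [ 540.2 -350. ] 7.03
92 [ 539.5 -349.8] 6.69
held 6 [-2.67606362 -0.50822312] 8.96
held 8 [-3.47606362 -0.50822312] 9.12
held 10 [-3.97606362 -0.50822312] 8.31
held 12 [-4.77606362  0.19177688] 7.34
lid_medium 0.97 208 319 221 335 10077
canister_medium 0.62 152 217 241 318 3806
```

```bash
python3 -m handwheel '{"dp":[[0,0.05,0.7],[0,0,0.8],[0,0,0.8],[0,0,0.6],[0,0,0.3],[0,0,0.15],[0,0,0],[0,0,0]],"turn":[0,0,0,0,0,0,0,0]}' && python3 -m handwheel '{"dp":[[0,0,0.08],[0,0,0.08],[0,0,0]],"turn":[0,0,0]}'
```

```text
time: 20.22
eef_pos: [543.5, -351.5, 93.6]
eef_rot: [-0.001, 1.0, -0.0, 0.0]
force: [0.4, -0.4, 0.2]
finger_gap: 0.592
grasp_force: 30.0
time: 20.47
eef_pos: [543.3, -351.6, 89.6]
eef_rot: [-0.001, 1.0, -0.0, 0.0]
force: [-0.8, 0.4, 0.5]
finger_gap: 0.587
grasp_force: 30.0
```

```bash
python3 -m handwheel '{"dp":[[0,0.06,0.06],[0,0,0.06],[0,0,0]],"turn":[0,0,0]}'
```

```text
time: 20.72
eef_pos: [543.9, -351.5, 89.4]
eef_rot: [-0.001, 1.0, -0.002, 0.001]
force: [-4.5, 0.5, 19.5]
finger_gap: 0.591
grasp_force: 30.0
```

```bash
python3 -m handwheel '{"dp":[[0,0,-0.06],[0,0,0],[0,0,0],[0,0,0],[0,0,0]],"turn":[0,0,0,0,0]}' -0.8 && python3 -m handwheel '{"dp":[[0,0,-0.5],[0,0,-1],[0,0,-1],[0,0,-0.9],[0,0,0],[0,0,0],[0,0,0]],"turn":[0,0,0,0,0,0,0]}' && python3 - <<'E'
from h import *
p=eyes.get_image('wrist');save(p['image'],'w13.png');np.save('w13.npy',p,allow_pickle=True)
T=env.state()['eef_pos'];print(T)
for z in(90,94,98,102,106):print('lid',z,*fit(p,540.5,-350,[(z,26.5)],6))
print('body',*fit(p,540.5,-350,[(77,30)],6))
for nm in('lid_medium',):
  for d in spotter.silhouettes(p,nm)[:2]:
    m=d['pixels'];r,c=np.where(m);print(nm,d['conf'],r.min(),r.max(),c.min(),c.max(),m.sum())
for z in(94,98,102):
    q=np.array([proj(p,(540.2+26.5*np.cos(t),-350+26.5*np.sin(t),z)) for t in np.linspace(0,6.28,60)]);print(z,q.min(0),q.max(0))
E
```

```text
time: 21.13
eef_pos: [542.8, -349.7, 87.0]
eef_rot: [-0.001, 1.0, 0.0, -0.0]
force: [-0.2, 0.3, -0.6]
finger_gap: 0.894
grasp_force: 0.0
time: 21.72
eef_pos: [542.6, -349.5, 172.2]
eef_rot: [-0.001, 1.0, 0.0, -0.0]
force: [-0.3, -0.4, -0.2]
finger_gap: 0.9
grasp_force: 0.0
[ 542.2725153  -349.27324847  171.48478785]
lid 90 [ 542.3 -352.2] 9.34
lid 94 [ 541.  -351.8] 10.15
lid 98 [ 540.  -351.8] 10.12
lid 102 [ 538.7 -351.8] 9.26
lid 106 [ 537.5 -352.5] 7.56
body [ 546.2 -353.3] 7.32
lid_medium 0.83 175 252 235 313 4708
94 [174.70305466 238.3560287 ] [249.98122128 316.8508328 ]
98 [175.83149665 237.74619949] [252.19258941 317.47165584]
102 [176.99694111 237.1169386 ] [254.47234067 318.11225052]
```

```bash
python3 -m handwheel '{"dp":[[-0.23,0.8,0],[-0.23,1,0],[-0.23,1,0],[-0.23,1,0],[-0.23,1,0],[-0.23,1,0],[-0.23,1,0],[-0.23,1,0],[-0.23,1,0],[-0.23,1,0],[-0.23,1,0],[-0.23,1,0]],"turn":[0,0,0,0,0,0,0,0,0,0,0,0]}' -1 && python3 -m handwheel '{"dp":[[-0.23,1,0],[-0.23,1,0],[-0.23,1,0],[-0.23,1,0],[-0.23,1,0],[-0.14,1,0.4],[0,0.3,0.6],[0,0,0],[0,0,0],[0,0,0]],"turn":[0,0,0,0,0,0,0,0,0,0]}' && python3 - <<'E'
from h import *
p=eyes.get_image('wrist');save(p['image'],'w14.png');np.save('w14.npy',p,allow_pickle=True)
print(env.state()['eef_pos'])
for z in (20,23,25,27): print('large',z,*fit(p,645,103.5,[(z,31)],10))
for d in spotter.silhouettes(p,'lid_large')[:2]:
    m=d['pixels'];r,c=np.where(m);print(d['conf'],r.min(),r.max(),c.min(),c.max(),m.sum())
q=np.array([proj(p,(643.5+31*np.cos(t),103+31*np.sin(t),25)) for t in np.linspace(0,6.28,60)]);print(q.min(0),q.max(0))
E
```

```text
time: 22.82
eef_pos: [610.5, -53.2, 171.0]
eef_rot: [-0.001, 1.0, 0.0, -0.001]
force: [0.3, -0.3, -0.0]
finger_gap: 0.998
grasp_force: 0.0
time: 23.65
eef_pos: [642.7, 102.1, 147.0]
eef_rot: [-0.001, 1.0, -0.0, -0.001]
force: [-0.3, 0.8, 0.4]
finger_gap: 1.001
grasp_force: 0.0
[643.21435263 101.87988318 147.56843805]
large 20 [644.7 103.3] 5.52
large 23 [643.8 103.2] 5.66
large 25 [643.3 103.2] 5.61
large 27 [642.8 103. ] 5.42
0.82 163 238 242 318 4606
[162.81070802 240.23256321] [238.59652818 318.55011022]
```

```bash
python3 -m handwheel '{"dp":[[0,0.05,0.8],[0,0,1],[0,0,1],[0,0,1],[0,0,1],[0,0,0.44],[0,0,0],[0,0,0]],"turn":[0,0,0,0,0,0,0,0]}' && python3 -m handwheel '{"dp":[[0,0,0],[0,0,0],[0,0,0],[0,0,0],[0,0,0],[0,0,0]],"turn":[0,0,0,0,0,0]}' 1
```

```text
time: 24.42
eef_pos: [643.4, 103.5, 16.8]
eef_rot: [-0.001, 1.0, -0.0, -0.0]
force: [0.5, 0.5, -0.5]
finger_gap: 1.0
grasp_force: 0.0
time: 24.92
eef_pos: [643.9, 104.2, 17.4]
eef_rot: [-0.001, 1.0, -0.0, 0.001]
force: [-1.0, 0.6, 6.8]
finger_gap: 0.698
grasp_force: 30.0
```

```bash
python3 -m handwheel '{"dp":[[0,0,-0.4],[0,0,-0.8],[0,0,-1],[0,0,-1],[0,0,-1],[0.3,-0.5,-1],[0.6,-1,-1],[0.6,-1,-0.7],[0.6,-1,0],[0.6,-1,0],[0.6,-1,0],[0.6,-1,0]],"turn":[0,0,0,0,0,0,0,0,0,0,0,0]}' && python3 -m handwheel '{"dp":[[0.6,-1,0],[0.6,-1,0],[0.6,-1,0],[0.6,-1,0],[0.5,-0.34,0],[0,0,0],[0,0,0],[0,0,0],[0,0,0]],"turn":[0,0,0,0,0,0,0,0,0]}' && python3 - <<'E'
from h import *
p=eyes.get_image('wrist');save(p['image'],'w15.png');np.save('w15.npy',p,allow_pickle=True)
T=env.state()['eef_pos'];print(T)
for z in(92,96,100,104):print(z,*fit(p,473,-167,[(z,30.5),(z,26.5)],14))
for h in(6,8,10,12):
    c=[(T[2]+h,31)];f,s=fit(p,T[0]-2,T[1],c,6);print('held',h,f-T[:2],s)
for nm in('lid_large','canister_large'):
  for d in spotter.silhouettes(p,nm)[:2]:
    m=d['pixels'];r,c=np.where(m);print(nm,d['conf'],r.min(),r.max(),c.min(),c.max(),m.sum())
E
```

```text
time: 25.92
eef_pos: [545.0, -59.5, 189.6]
eef_rot: [-0.001, 1.0, -0.0, 0.0]
force: [0.2, -0.7, -0.9]
finger_gap: 0.698
grasp_force: 30.0
time: 26.67
eef_pos: [474.5, -166.6, 189.1]
eef_rot: [-0.002, 1.0, -0.0, 0.0]
force: [0.0, -0.7, -0.0]
finger_gap: 0.694
grasp_force: 30.0
[ 474.51975448 -166.57348724  189.05920226]
92 [ 473.5 -166.7] 6.64
96 [ 473.  -166.8] 6.66
100 [ 472.3 -166.7] 6.56
104 [ 471.8 -166.7] 6.32
held 6 [-0.01975448 -0.52651276] 8.16
held 8 [-1.01975448 -0.72651276] 8.52
held 10 [-1.81975448 -0.52651276] 7.62
held 12 [-2.51975448 -0.02651276] 6.22
lid_large 0.79 203 324 211 345 13355
canister_large 0.91 145 216 232 323 4541
```

```bash
python3 -m handwheel '{"dp":[[0.05,0.02,0.7],[0,0,0.8],[0,0,0.8],[0,0,0.6],[0,0,0.3],[0,0,0.16],[0,0,0],[0,0,0]],"turn":[0,0,0,0,0,0,0,0]}' && python3 -m handwheel '{"dp":[[0,0,0.08],[0,0,0.08],[0,0,0]],"turn":[0,0,0]}'
```

```text
time: 27.48
eef_pos: [473.1, -166.9, 105.4]
eef_rot: [-0.001, 1.0, -0.0, 0.0]
force: [0.5, 0.0, -0.4]
finger_gap: 0.696
grasp_force: 30.0
time: 27.73
eef_pos: [473.2, -167.1, 101.4]
eef_rot: [-0.001, 1.0, -0.0, 0.001]
force: [0.0, 1.3, -0.6]
finger_gap: 0.699
grasp_force: 30.0
```

```bash
python3 -m handwheel '{"dp":[[0,0.02,0.05],[0,0,0.04],[0,0,0]],"turn":[0,0,0]}'
```

```text
time: 27.98
eef_pos: [473.4, -167.1, 101.2]
eef_rot: [-0.001, 1.0, -0.001, 0.001]
force: [-5.0, 0.4, 22.2]
finger_gap: 0.691
grasp_force: 30.0
```

Contact came at the expected seating height (101). I release, lift, and check everything from the scene and side cameras.

```bash
python3 -m handwheel '{"dp":[[0,0,-0.06],[0,0,0],[0,0,0],[0,0,0],[0,0,0]],"turn":[0,0,0,0,0]}' -1 && python3 -m handwheel '{"dp":[[0,0,-0.5],[0,0,-1],[0,0,-1],[0,0,-0.9],[0,0,0],[0,0,0],[0,0,0]],"turn":[0,0,0,0,0,0,0]}' && python3 - <<'E'
from h import *
p=eyes.get_image('wrist');print(env.state()['eef_pos'])
for z in(100,104,108,112,116):print('lid',z,*fit(p,472.5,-167,[(z,31)],6))
E
python3 -m handwheel '{"dp":[[-0.5,0,-1],[-1,0,-1],[-1,0,-1],[-1,0,-1],[-0.5,0,-0.5],[0,0,0],[0,0,0]],"turn":[0,0,0,0,0,0,0]}' && python3 - <<'E'
from h import *
a=eyes.get_image('scene');b=eyes.get_image('side');w=eyes.get_image('wrist')
k=np.vstack([np.hstack([a['image'][165:295,170:400],b['image'][165:295,190:420]]),w['image'][0:260,50:510]]);save(cv2.resize(k,(690,585),interpolation=3),'fin.png')
E
```

```text
time: 28.4
eef_pos: [472.4, -166.2, 99.9]
eef_rot: [-0.001, 1.0, 0.0, -0.0]
force: [0.9, -1.1, -0.8]
finger_gap: 0.995
grasp_force: 0.0
time: 28.98
eef_pos: [472.0, -166.0, 184.4]
eef_rot: [-0.001, 1.0, 0.0, -0.001]
force: [0.3, -0.0, 0.1]
finger_gap: 0.998
grasp_force: 0.0
[ 471.64113112 -165.82735384  183.93110368]
lid 100 [ 475.2 -167.8] 7.39
lid 104 [ 474.5 -167.5] 8.88
lid 108 [ 473.2 -167.2] 9.54
lid 112 [ 471.7 -167.3] 9.1
lid 116 [ 470.7 -168. ] 8.02
time: 29.62
eef_pos: [572.2, -165.8, 296.1]
eef_rot: [-0.001, 1.0, 0.0, -0.001]
force: [-0.2, 0.3, -0.3]
finger_gap: 0.997
grasp_force: 0.0
```

View pics/fin.png

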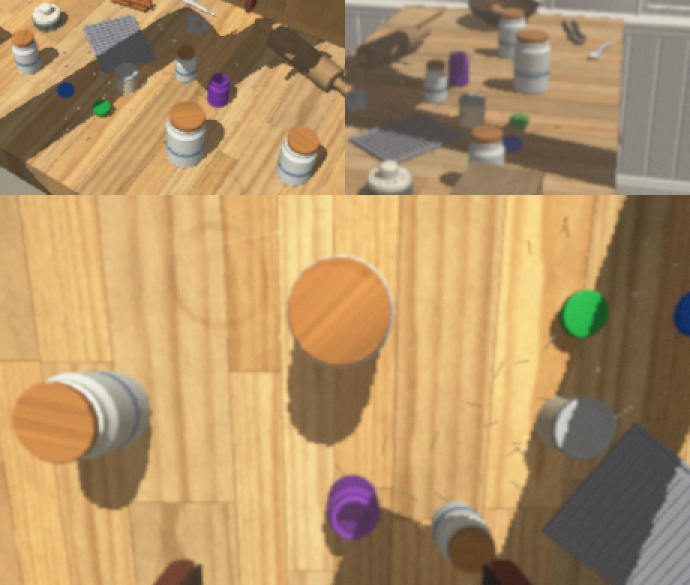

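All four canisters are closed with their lids level: large at crop (312,340), medium (420,60), tiny (548,470), and small in the scene view (38,25). The timer, spice tin and purple jar look undisturbed, and the arm is clear, so I'm handing in.

```bash
python3 -c "
from bench import env
print(env.sign_off())"
```

```text
the job is handed in; nothing more can be done
None
```

All four lids look seated level on their own canisters in the final camera views, the timer and spice tin look unmoved, and the job is handed in at about 30 s of the 109 s allowed; the hand-in gave no verdict.

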